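# Fish a dropped ring out of a covered fixture gap with a bent rod

## Robot

A 7-joint arm with a two-finger parallel gripper is mounted at the origin on the work surface; the furniture and walls round the work are solid. World frame = base frame: x ahead of the robot, y to its left, z up, the work surface at z = 0. Lengths are in m, angles in rad, forces in N, time in s.
With the tool pointing down it reaches from about 0.425 to 0.875 m from the base axis. Payload 4.7 kg.
Tool frame: the origin (TCP) lies at the very end of the fingers, on their centre line; the grasp point (between the pads) lies 19 mm behind it; z points along the fingers, y is the line along which they close (so a half turn about z gives the same grasp; the last joint's range is limited). The gripper opens to 87 mm and grips with 3 to 60 N. Pads are 19 mm wide; open, the fingers measure 117 mm over their backs; the gripper's body (75 mm by 190 mm) begins 51 mm behind the grasp point.
Start: joints at [-1.152, 0.321, -0.07, 1.45, 0.023, 1.371, -0.057], TCP at [0.256, 0.597, 0.223] pointing down, gripper open.
Joint ranges: [-2.86, 2.86], [-0.3, 2.09], [-1.38, 1.24], [0.06, 2.45], [-1.56, 4.7], [0.09, 2.05], [-2.69, 2.69]. Speed limits (rad/s): [2.57, 2.57, 3.14, 3.14, 3.14, 3.14, 3.14].

## Interface

Orientations are given as a rotation vector (axis times angle).
In Python, from bench import get_state, get_image, get_calibration, close_job gives the robot as it stands.
- The arm moves only by the shell command python3 -m crank 'ROWS' [FORCE]. ROWS is JSON, a list of rows, each a list of 5 numbers: the opening, from 0 (shut) to 1 (fully open), then the shift along the world's x, y, z in units of 0.2 m (1.0 is 0.2 m), then the turn about the world's z in units of 2 pi rad (1.0 is 2 pi rad). A call has 1 to 5 rows; each row is the pose to reach, as a shift and turn from the pose commanded when the call began, turning the shorter way round; what a row does not reach only later rows make up. A row lasts 1/8 s, in which the tool goes at most 62.5 mm and 10.7 degrees, less where a joint would pass 70% of its speed; a pose out of reach is approached as far as the arm can. A call with a number of a shift or a turn outside -1 to 1 is refused whole. A call with a gripper value outside its range is refused whole. The fingers move at their own pace and stop on an object; FORCE is the grip in N (left out, the last holds). Time passes only in rows, so rows that repeat a pose let the fingers close. It gives the time, the measured TCP pose, the force, the opening and the grip force at its end, in the units of the state.
- get_state(): the state, without advancing time (a new reading comes with each control period).
- get_image(name): name is "scene" or "top" or "wrist"; returns the picture (480x640x3 uint8, red, green, blue); there is no depth.
- get_calibration(name): a dict with "fovy" (degrees; the focal length in pixels is half the picture's height over the tangent of half this angle, whatever the lens; pixels are square), "cx", "cy" (the principal point, pixels), "k1" (the pictures are not rectified: a ray, as slopes to the right and down, at radius r is drawn at 1 + k1 r^2 times it, then the intrinsics apply), "R" (3x3) and "t" (3): a world point X has camera coordinates R X + t. Camera axes: x right, y down, z forward; pixel columns grow to the right and rows downward; lengths in m; the calibration is good to about 2 mm. A picture is of the moment at which its call begins: read the wrist's pose just before it. get_calibration takes no time and is no camera call; for the wrist camera it gives the pose at the moment of the call.
- close_job(): hands the job in; it is judged then, once.
The state is a dict: "time": time; "joint_positions": joint angles; "qd": joint speeds; "joint_torque": joint torques, N m; "position": TCP position; "tool_rot": TCP orientation; "ft_force": force on the tool from outside, world axes, zero at the start; "torque": the same for the moment, N m; "grip_width": opening from 0.0 (shut) to 1.0 (fully open); "grip_force": force on a finger pad.
Only numpy, scipy, OpenCV 4.12 (cv2) and the standard library are available. Lean on these libraries where they do the work, as an engineer would, in place of code of your own. Each camera call takes 0.05 s, during which the arm holds its last target. There are 200 camera calls.

## Task

The brass ring has dropped into the covered gap of the blue fixture, too deep for fingers. Take the bent rod from its stand by the red handle, reach in over the ring, feel gently for the gap's floor behind it (never pressing or pulling hard on the ring or the fixture) and draw the ring out of the mouth until it lies flat on the bench, wholly clear of the fixture. Then hang the rod back in its stand as it was; do not touch the ring with the gripper and leave the mug, tape measure and marker alone.

Things in the scene. Friction and masses are not known exactly. Their poses are not given: they have to be found in the camera images.
- ring: flat brass ring, 38 mm outside diameter, 23 mm hole, 7 mm thick, about 80 g; origin at the centre of its underside, z up through the hole. It starts lying flat inside the gap.
- fixture: two blue blocks fixed to the bench, 150 mm long (x), 106 mm wide (y), with a 46 mm wide gap between them (y -23 to 23 mm). Origin at bench height in the centre; +x points INTO the gap: open mouth at x = -75 mm, back face of the gap at x = +65 mm. A clear guard roofs the gap from x = -55 mm to the back, underside at z = 60 mm, top 65 mm (screw heads and pins to 70 mm).
- mouth (a point): middle of the gap's open mouth, on the front edge of the 4 mm thick floor plate of the gap (4 mm above the bench), axes as the fixture. The plate beds unevenly: its top rises evenly inward from here, by an UNMEASURED 0 to 9 mm at the back. It is rigid: a touch of a few newtons is enough. In front of the mouth is bare bench.
- hook_grip (a point): centre of the rod tool's upright red handle, a bar 24 mm (x) by 16 mm (y) by 70 mm tall; pinch it across y. z is up, the bent foot points along +x. It stands on a steel collar 44 x 36 mm, 6 mm thick, whose underside is 41 mm below this point. The underside of the rod's tip is 130 mm along +x and an UNMEASURED 155.5 to 200.5 mm below this point.
- hook: the rod tool, 0.27 kg; origin on the handle axis at the collar's underside, z up. A 12 mm round tube goes 60 mm down from it; out of this comes a 7 mm rod that turns at its foot to run 130 mm along +x, then bends down in a short tip (its underside 19.5 mm below the foot's centreline). The rod telescopes, set at an unknown length (45 mm range), which it keeps unless forced by 50 N or more.
- stand_seat (a point): where the handle's centre is when the rod hangs in the fixed steel stand. Its fork: two prongs, top 41 mm below this point (165 mm above the bench), 16 mm slot between them along x, open at +x (prongs end 30 mm in +x; post at x = -45 mm, no higher). The collar rests on the prongs, tube in the slot, bent foot along +x: lift 10 mm, move out along +x by over 40 mm; put back in reverse.
- mug: black mug standing on the bench, bystander, 82 x 117 x 95 mm, origin under its centre
- tape_measure: yellow tape measure on the bench, bystander, 34 x 84 x 64 mm, origin under its centre
- marker: white and blue marker pen lying on the bench, bystander, 128 mm long, 18 mm thick, origin under its centre
Mind the look-alikes: they are no part of the job. What is shaped like the fixture but orange is not meant.

How it is judged:
On the way, in this order (a step that is already met when the one before it is completed fails the run):
1. the rod touches the ring while the ring is still in the gap (contact force between hook and ring above 0.1 N and x of ring in the frame of fixture above -0.06 m).
2. the ring is out of the mouth of the gap (x of ring in the frame of fixture below -0.096 m), for 0.1 s.
At the end, for the whole second after the job is handed in: the ring lies flat on the bench, wholly outside the mouth (its centre at least 96 mm from the fixture's centre on the mouth side), at rest; the rod hangs upright in its stand, the handle within 12 mm of its place there and within 0.12 rad of vertical, at rest (x of ring in the frame of fixture below -0.096 m and height (world z) of ring between -0.004 and 0.004 m and angle between each of ring, hook_grip's own z axis and vertical below 0.12 rad and linear speed of each of ring, hook below 0.02 m/s and distance between hook_grip and stand_seat below 0.012 m); the robot touches nothing.
It fails at once if the rod presses or pulls on the fixture (blocks, guard, floor plate) with more than 12 N (contact force between hook and fixture above 12 N).
It fails at once if the rod presses or pulls on the ring with more than 12 N (contact force between hook and ring above 12 N).
It fails at once if the gripper touches the ring (contact force between the fingers and ring above 0.5 N).
It fails at once if the mug, tape measure or marker is moved by more than 15 mm (distance of any of mug, tape_measure, marker from where it was at the start of the episode above 0.015 m).
It also fails if it takes over 69 s, if anything falls off the work surface, if the arm or the gripper's body presses on something with over 40 N, if the wrist force passes 120 N, or if a joint passes its speed limit or range.

## Working session

There is one attempt and no reset: what is moved stays moved. The work goes in short steps, Python scripts to look and compute and a shell command to move; the robot and the scene stay as the last step left them, time stands still between calls to the robot, and variables do not carry over. Pictures are saved under pics/ and viewed, at most 11 in all, crops included, and the job is handed in when it is done.

```bash
mkdir -p pics; ls
cat > h.py <<'E'
import numpy as np, cv2
from bench import get_state,get_image,get_calibration
def K(c):
    f=240/np.tan(np.radians(c["fovy"])/2); return f
def ray(c,u,v):
    f=K(c); x=(u-c["cx"])/f; y=(v-c["cy"])/f; a,b=x,y
    for _ in range(20):
        s=1+c["k1"]*(a*a+b*b); a,b=x/s,y/s
    R=np.array(c["R"]);t=np.array(c["t"])
    d=R.T@np.array([a,b,1.]); return -R.T@t, d/np.linalg.norm(d)
def plane(c,u,v,z):
    o,d=ray(c,u,v); return o+d*(z-o[2])/d[2]
def proj(c,X):
    p=np.array(c["R"])@np.array(X)+np.array(c["t"]); a,b=p[:2]/p[2]; s=1+c["k1"]*(a*a+b*b); f=K(c)
    return np.array([a*s*f+c["cx"],b*s*f+c["cy"]])
def tri(c1,p1,c2,p2):
    o1,d1=ray(c1,*p1);o2,d2=ray(c2,*p2)
    A=np.stack([d1,-d2],1); s=np.linalg.lstsq(A,o2-o1,rcond=None)[0]
    a=o1+d1*s[0];b=o2+d2*s[1]; return (a+b)/2,np.linalg.norm(a-b)
E
python3 - <<'E'
from h import *
for n in ("scene","top"):
    im=get_image(n); cv2.imwrite(f"pics/{n}0.png",im[:,:,::-1]); c=get_calibration(n)
    print(n,{k:np.round(v,3).tolist() for k,v in c.items()})
print(get_state())
E
```

```text
pics
scene {'fovy': 47.911, 'cx': 330.998, 'cy': 237.183, 'k1': 0.025, 'R': [[0.648, -0.762, 0.002], [-0.572, -0.487, -0.66], [0.504, 0.427, -0.751]], 't': [-0.211, 0.272, 1.069]}
top {'fovy': 52.569, 'cx': 322.889, 'cy': 237.736, 'k1': -0.118, 'R': [[-0.025, -1.0, -0.013], [-0.996, 0.026, -0.088], [0.088, 0.011, -0.996]], 't': [0.045, 0.334, 1.331]}
{'time': 0.1, 'joint_positions': array([-1.15191495,  0.3217613 , -0.07009291,  1.45155554,  0.02257645,
        1.37079859, -0.05686962]), 'qd': array([-3.11024201e-04,  1.31398322e-03,  9.93442489e-05, -2.39226314e-03,
       -3.02457661e-04,  2.70102862e-04,  4.63837510e-04]), 'joint_torque': array([-4.37469535e-04, -4.92571771e+01, -4.05971417e-01, -3.13397884e+01,
       -6.40859362e-02,  3.93627130e-02,  6.72024476e-05]), 'position': array([0.2558176 , 0.59700099, 0.22156159]), 'tool_rot': array([-6.31345755e-01, -3.07721057e+00,  2.69036841e-03]), 'ft_force': array([0.60776763, 1.52707373, 0.36455445]), 'torque': array([-0.01889153, -0.09011796, -0.02817236]), 'grip_force': 0.0, 'grip_width': 1.0003497604285876}
```

View pics/scene0.png

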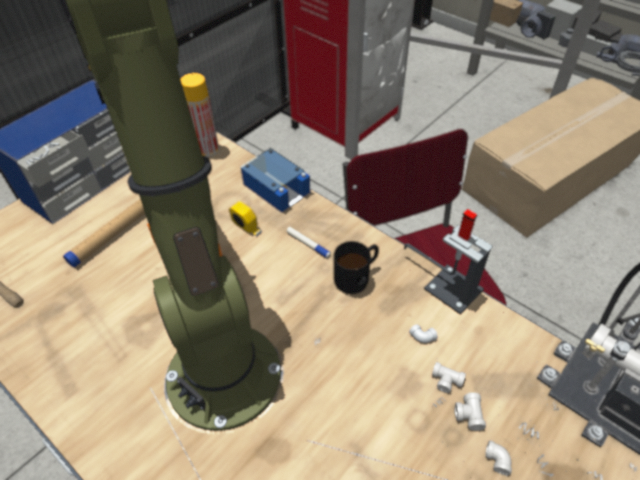

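View pics/top0.png

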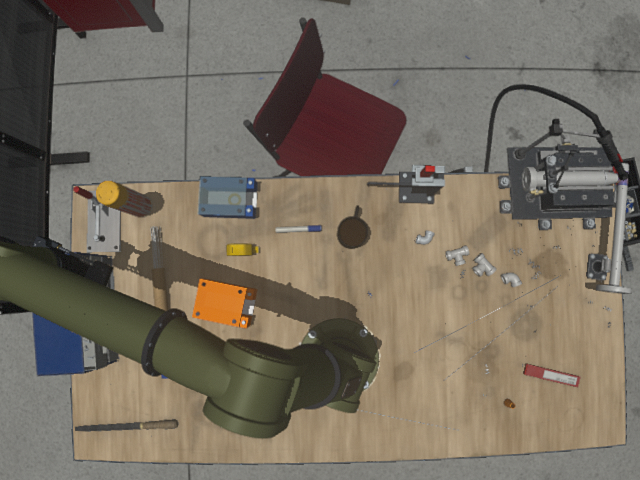

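The top view shows the blue fixture at (228,197) with its mouth apparently to the right. The red-handled rod is in the stand at (430,170) with its foot running left to (368,184), and an orange decoy is at (222,303). I'll zoom in on these.

Run:
```python
from h import *
im=cv2.imread("pics/top0.png"); sc=cv2.imread("pics/scene0.png")
a=cv2.resize(im[160:235,180:280],(400,300),interpolation=cv2.INTER_CUBIC)
b=cv2.resize(im[140:215,360:460],(400,300),interpolation=cv2.INTER_CUBIC)
d=cv2.resize(sc[135:210,230:330],(400,300),interpolation=cv2.INTER_CUBIC)
e=cv2.resize(sc[200:320,390:550],(400,300),interpolation=cv2.INTER_CUBIC)
cv2.imwrite("pics/crop1.png",np.vstack([np.hstack([a,b]),np.hstack([d,e])]))
ct=get_calibration("top");cs=get_calibration("scene")
for p,z in [((228,197),.03),((255,197),.0),((430,170),.2),((368,184),.03),((353,232),.05),((242,250),.03),((298,229),0),((100,220),0)]: print(p,np.round(plane(ct,*p,z),3))
for im_,c,n in ((sc,cs,"sc"),(im,ct,"top")):
    h=cv2.cvtColor(im_,cv2.COLOR_BGR2HSV)
    m=(((h[...,0]<6)|(h[...,0]>174))&(h[...,1]>180)&(h[...,2]>110)).astype(np.uint8)
    N,l,s,ce=cv2.connectedComponentsWithStats(m)
    for i in range(1,N):
        if s[i,4]>20: print(n,s[i],ce[i].round(1))
```

```text
(228, 197) [0.455 0.297 0.03 ]
(255, 197) [0.458 0.226 0.   ]
(430, 170) [ 0.477 -0.23   0.2  ]
(368, 184) [ 0.48  -0.093  0.03 ]
(353, 232) [ 0.345 -0.046  0.05 ]
(242, 250) [0.306 0.259 0.03 ]
(298, 229) [0.363 0.105 0.   ]
(100, 220) [ 0.405  0.682 -0.   ]
sc [465 210  11   9  60] [469.8 214.2]
top [426 166   8   6  43] [429.7 168.2]
```

View pics/crop1.png

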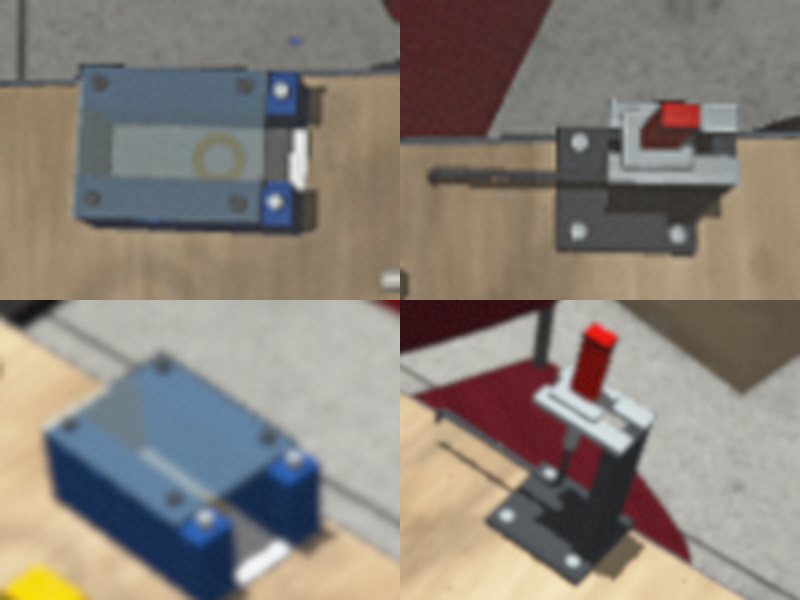

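Top crop: blue fixture with its mouth (white edge) on the right. The ring shows through the guard at top px (234,199.5). Rod stand: red handle at (430,168), foot tip at (368,184), and (405,245) in the scene view. Next I'll compute the poses.

Run:
```python
from h import *
ct=get_calibration("top");cs=get_calibration("scene")
A=lambda x,y:(180+x/4-.4,160+y/4-.4); B=lambda x,y:(360+(x-400)/4-.4,140+y/4-.4)
C=lambda x,y:(230+x/4-.4,135+(y-300)/4-.4); D=lambda x,y:(390+(x-400)/2.5-.3,200+(y-300)/2.5-.3)
P=lambda p,z:np.round(plane(ct,*p,z),4)
print("guard/blk corners z.065",[P(A(*q),z) for q,z in (((80,66),.065),((76,218),.065),((299,73),.06),((296,230),.06))])
print("pins",P(A(281,90),.07),P(A(274,202),.07),"white",P(A(301,128),.004),P(A(300,190),.004),"ring",P(A(217,158),.010))
print("pins tri",tri(ct,A(281,90),cs,C(292,457)),tri(ct,A(274,202),cs,C(205,516)))
print("rod tip tri",tri(ct,B(432,177),cs,D(440,412)))
print("handle top z .241",P(B(681,115),.241), "tri",tri(ct,B(681,115),cs,D(600,334)))
print("fork front edge",P(B(610,182),.165),P(B(737,184),.165))
print("chair",tri(ct,(315,20),cs,(465,132)),tri(ct,(248,122),cs,(347,160)))
```

```text
guard/blk corners z.065 [array([0.5087, 0.3679, 0.065 ]), array([0.404 , 0.3704, 0.065 ]), array([0.4998, 0.2178, 0.06  ]), array([0.3921, 0.221 , 0.06  ])]
pins [0.4863 0.2287 0.07  ] [0.4101 0.2341 0.07  ] white [0.4723 0.2253 0.004 ] [0.428  0.2265 0.004 ] ring [0.4516 0.2842 0.01  ]
pins tri (array([0.4870299 , 0.23046032, 0.06300209]), np.float64(0.0019846197883740552)) (array([0.41109474, 0.23502045, 0.06376336]), np.float64(0.00026422251821474997))
rod tip tri (array([ 0.47945289, -0.09212527,  0.03937053]), np.float64(0.0030516540364616223))
handle top z .241 [ 0.4717 -0.2214  0.241 ] tri (array([ 0.47278181, -0.22235411,  0.23628991]), np.float64(0.00012808694576067804))
fork front edge [ 0.4475 -0.1912  0.165 ] [ 0.4445 -0.2709  0.165 ]
chair (array([ 0.99560765,  0.04583939, -0.01206621]), np.float64(0.00679078426567439)) (array([ 0.69043479,  0.25007333, -0.03495079]), np.float64(3.769198093177029e-05))
```

```bash
python3 -m crank '[[1,1,-1,0.5,-0.148],[1,1,-1,0.5,-0.148],[1,1,-1,0.5,-0.148],[1,1,-1,0.5,-0.148],[1,1,-1,0.5,-0.148]]' 60
python3 -m crank '[[1,0.1,-1,0.15,-0.046],[1,0.1,-1,0.15,-0.046],[1,0.1,-1,0.15,-0.046],[1,0.1,-1,0.15,-0.046]]'
python3 -m crank '[[1,-0.1,-1,0,0],[1,-0.1,-1,0,0],[1,-0.1,-1,0,0],[1,-0.1,-1,0,0]]'
python3 -m crank '[[1,0,-0.9,0,0],[1,0,-0.9,0,0],[1,0,-0.9,0,0],[1,0,-0.9,0,0]]'
python3 - <<'E'
from h import *
from scipy.spatial.transform import Rotation as Ro
s=get_state(); R=Ro.from_rotvec(s["tool_rot"]).as_matrix(); print(s["time"],s["position"],R.round(3),np.degrees(np.arctan2(R[1,1],R[0,1])))
c=get_calibration("wrist"); im=get_image("wrist"); cv2.imwrite("pics/w1.png",im[:,:,::-1])
import pickle; pickle.dump(c,open("w1.pkl","wb"))
print(c["fovy"],np.round(c["R"],3),-np.array(c["R"]).T@c["t"])
E
```

```text
time: 0.72
position: [0.4579, 0.395, 0.3233]
tool_rot: [1.954, 2.459, 0.0]
ft_force: [-0.8, 0.9, -0.1]
grip_width: 1.0
grip_force: 0.0
time: 1.23
position: [0.4772, 0.1923, 0.3537]
tool_rot: [2.287, 2.153, 0.002]
ft_force: [-0.4, -0.1, 0.1]
grip_width: 0.997
grip_force: 0.0
time: 1.72
position: [0.4556, -0.0065, 0.3528]
tool_rot: [2.286, 2.155, 0.001]
ft_force: [0.2, -0.1, -0.5]
grip_width: 0.996
grip_force: 0.0
time: 2.22
position: [0.4555, -0.1861, 0.3526]
tool_rot: [2.286, 2.153, -0.001]
ft_force: [-1.0, 1.2, -0.5]
grip_width: 1.0
grip_force: 0.0
2.225 [ 0.45548526 -0.1860767   0.35260308] [[ 0.06   0.998  0.   ]
 [ 0.998 -0.06  -0.001]
 [-0.001  0.    -1.   ]] -3.4314224347470397
61.888453998903074 [[ 0.998 -0.059 -0.   ]
 [-0.057 -0.954  0.295]
 [-0.018 -0.294 -0.956]] [ 0.45963999 -0.10530325  0.51522313]
```

View pics/w1.png

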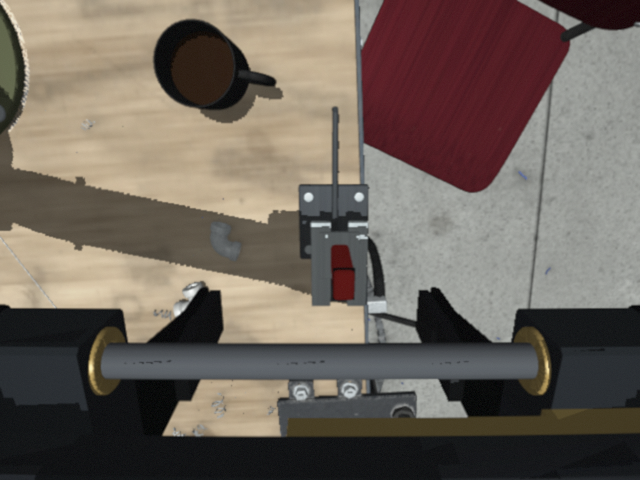

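Wrist view: handle top face around (343,284), fork prongs at (318..362, 225..305), and the foot running up to (335,107).

Run:
```python
from h import *
import pickle
c=pickle.load(open("w1.pkl","rb")); im=cv2.imread("pics/w1.png"); h=cv2.cvtColor(im,cv2.COLOR_BGR2HSV)
m=((h[...,0]<8)|(h[...,0]>172))&(h[...,1]>150); m[:235]=0;m[310:]=0;m[:,:325]=0;m[:,362:]=0
for v in range(240,306,4):
    u=np.where(m[v])[0]
    if len(u): print(v,u.min(),u.max(),im[v,343].tolist())
P=lambda u,v,z:np.round(plane(c,u,v,z),4)
print("top",P(343.5,284,.241))
ctop=get_calibration("top")
tp=tri(c,(335,108),ctop,(367.6,183.9)); print("tip tri",tp)
for z in (.03,.045): print(P(335,108,z),P(337.5,215,z))
print("fork front",P(313,235,.165),P(367,235,.165),"back",P(314,304,.165),P(367,304,.165))
```

```text
248 332 347 [17, 18, 74]
252 332 348 [16, 19, 74]
256 332 349 [15, 20, 74]
260 332 350 [18, 19, 76]
264 332 351 [18, 21, 77]
268 332 348 [16, 15, 28]
272 333 353 [19, 21, 86]
276 333 353 [24, 26, 91]
280 332 353 [24, 26, 91]
284 333 353 [22, 25, 91]
288 333 353 [25, 28, 92]
292 333 353 [25, 25, 90]
296 333 352 [20, 22, 89]
top [ 0.4707 -0.2222  0.241 ]
tip tri (array([ 0.47892821, -0.09220718,  0.03344633]), np.float64(0.0017997094389687483))
[ 0.4785 -0.0929  0.03  ] [ 0.4756 -0.2192  0.03  ]
[ 0.478  -0.0932  0.045 ] [ 0.4751 -0.2157  0.045 ]
fork front [ 0.448  -0.2048  0.165 ] [ 0.4971 -0.2077  0.165 ] back [ 0.4446 -0.2737  0.165 ] [ 0.4955 -0.2767  0.165 ]
```

```bash
python3 -m crank '[[1,0.0775,-0.18,0,0],[1,0.0775,-0.18,-0.3,0],[1,0.0775,-0.18,-0.6,0],[1,0.0775,-0.18,-0.83,0],[1,0.0775,-0.18,-0.83,0]]'
python3 - <<'E'
from h import *
print(get_state()["position"])
im=get_image("wrist")[:,:,::-1]; sc=get_image("scene")[:,:,::-1]
cv2.imwrite("pics/w2.png",np.hstack([cv2.resize(im,(400,300)),cv2.resize(sc[130:310,380:620],(400,300))]))
E
```

```text
time: 2.9
position: [0.4699, -0.2149, 0.1832]
tool_rot: [-2.271, -2.162, 0.007]
ft_force: [0.5, 0.9, 1.3]
grip_width: 1.001
grip_force: 0.0
[ 0.46987856 -0.21493253  0.18322493]
```

View pics/w2.png

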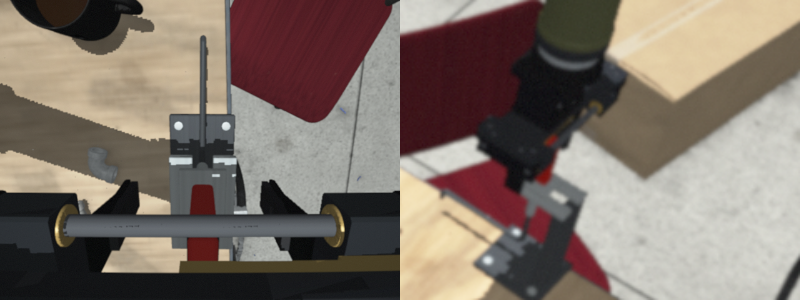

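The handle sits between the fingers. I'll correct y by about -6 mm and close.

```bash
python3 -m crank '[[1,0,-0.03,0.01,0],[1,0,-0.03,0.01,0]]'
python3 -m crank '[[0,0,0,0,0],[0,0,0,0,0],[0,0,0,0,0],[0,0,0,0,0],[0,0,0,0,0]]' 60
python3 - <<'E'
from bench import *
s=get_state();print(s["position"],s["ft_force"],s["torque"])
E
```

```text
time: 3.25
position: [0.4727, -0.2256, 0.1906]
tool_rot: [2.278, 2.159, 0.003]
ft_force: [-0.0, -0.7, -0.6]
grip_width: 0.998
grip_force: 0.0
time: 3.88
position: [0.4715, -0.2245, 0.1885]
tool_rot: [2.279, 2.162, -0.0]
ft_force: [-0.4, -0.3, 0.7]
grip_width: 0.521
grip_force: 0.0
[ 0.47150372 -0.22449296  0.18854315] [-0.39644467 -0.31795194  0.7194619 ] [-0.08334346  0.08699622  0.00254844]
```

```bash
python3 -m crank '[[0,0,0,0,0],[0,0,0,0,0],[0,0,0,0,0],[0,0,0,0,0],[0,0,0,0,0]]'; python3 -m crank '[[0,0,0,0,0],[0,0,0,0,0]]'
python3 - <<'E'
from bench import *
s=get_state();print(s["position"],s["ft_force"],s["torque"],s["tool_rot"])
E
```

```text
time: 4.5
position: [0.4715, -0.2245, 0.1886]
tool_rot: [2.279, 2.162, 0.0]
ft_force: [-0.8, -0.5, 0.1]
grip_width: 0.179
grip_force: 60.0
time: 4.75
position: [0.4715, -0.2245, 0.1886]
tool_rot: [2.279, 2.162, -0.0]
ft_force: [-0.9, 0.1, -0.2]
grip_width: 0.182
grip_force: 60.0
[ 0.47151854 -0.22452418  0.18856113] [-0.91303115  0.14615145 -0.16078296] [-0.11948748  0.00162658 -0.00118149] [ 2.27934765e+00  2.16183869e+00 -5.97012830e-05]
```

```bash
python3 -m crank '[[0,0,0,0.04,0],[0,0,0,0.075,0],[0,0,0,0.075,0]]'
python3 -m crank '[[0,0.008,0.15,0,0],[0,0.016,0.32,0,0],[0,0.016,0.32,0.2,0],[0,0.016,0.32,0.45,0],[0,0.016,0.32,0.45,0]]'
python3 - <<'E'
from h import *
print(get_state()["position"],get_state()["torque"])
im=get_image("wrist")[:,:,::-1]; sc=get_image("scene")[:,:,::-1]
cv2.imwrite("pics/w3.png",np.hstack([cv2.resize(im,(400,300)),cv2.resize(sc[110:320,320:600],(400,300))]))
cv2.imwrite("pics/sc3.png",sc);cv2.imwrite("pics/w3f.png",im);cv2.imwrite("pics/top3.png",get_image("top")[:,:,::-1])
E
```

```text
time: 5.12
position: [0.472, -0.2247, 0.2043]
tool_rot: [2.279, 2.161, 0.001]
ft_force: [0.0, 0.0, -2.2]
grip_width: 0.177
grip_force: 60.0
time: 5.75
position: [0.4768, -0.1612, 0.2972]
tool_rot: [2.276, 2.158, 0.008]
ft_force: [0.8, 0.0, -2.3]
grip_width: 0.179
grip_force: 60.0
[ 0.47682549 -0.16122988  0.29721667] [-0.11948844  0.03829887 -0.02585774]
```

View pics/w3.png

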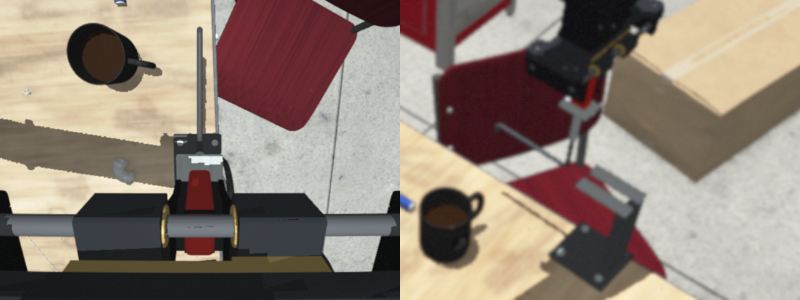

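```bash
python3 -m crank '[[0,-0.13,0.95,0,0],[0,-0.13,0.95,0,0],[0,-0.13,0.95,0,0],[0,-0.13,0.95,0,0],[0,-0.13,0.95,0,0]]'
python3 - <<'E'
from h import *
import pickle
print(get_state()["position"],get_state()["tool_rot"])
c=get_calibration("wrist"); im=get_image("wrist")[:,:,::-1]; cv2.imwrite("pics/w4.png",im); pickle.dump(c,open("w4.pkl","wb"))
cv2.imwrite("pics/w4c.png",cv2.resize(im[0:330,130:570],(800,600),interpolation=cv2.INTER_CUBIC))
sc=get_image("scene")[:,:,::-1];cv2.imwrite("pics/sc4.png",sc)
E
```

```text
time: 6.52
position: [0.448, 0.0291, 0.2921]
tool_rot: [-2.278, -2.162, 0.005]
ft_force: [-0.3, -1.3, -2.6]
grip_width: 0.183
grip_force: 60.0
[0.44803046 0.02913093 0.29209418] [-2.27832435 -2.16245309  0.00466639]
```

View pics/w4c.png

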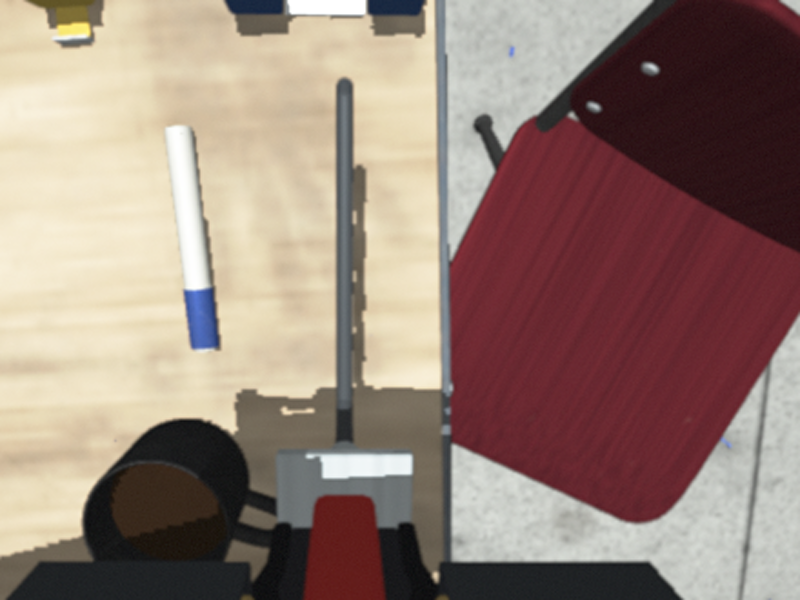

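Wrist crop: foot tip at crop (344,85), i.e. px (319,47). The mouth's white plate edge is at crop (286..367,14), and the blocks' outer feet are at (228,12) and (424,14).

Run:
```python
from h import *
import pickle
c=pickle.load(open("w4.pkl","rb")); im=cv2.imread("pics/w4.png"); h=cv2.cvtColor(im,cv2.COLOR_BGR2HSV)
Q=lambda x,y:(130+x*.55-.2,y*.55-.2)
P=lambda p,z:np.round(plane(c,*p,z),4)
for z in (0.,.004): print(z,P(Q(286,14),z),P(Q(367,15),z),"outer",P(Q(228,12),z),P(Q(424,14),z))
for r in (2,4,6):
    b=(h[r,:,0]>105)&(h[r,:,0]<130)&(h[r,:,1]>120); u=np.where(b)[0]; w=np.where((h[r,:,2]>225)&(h[r,:,1]<30))[0]; w=w[(w>270)&(w<350)]
    u=u[(u>240)&(u<380)]; print(r,u.min(),u.max(),w.min(),w.max(), P((u.min(),r),.004),P((u.max(),r),.004))
for z in (.10,.11,.12,.13,.14): print(z,P(Q(344,80),z),P(Q(344,400),z))
```

```text
0.0 [0.4239 0.2214 0.    ] [0.469  0.2186 0.    ] outer [0.3917 0.2243 0.    ] [0.5008 0.2175 0.    ]
0.004 [0.4242 0.2205 0.004 ] [0.4689 0.2176 0.004 ] outer [0.3922 0.2232 0.004 ] [0.5003 0.2165 0.004 ]
2 256 361 289 330 [0.3934 0.2272 0.004 ] [0.4985 0.2216 0.004 ]
4 257 360 289 330 [0.3942 0.2253 0.004 ] [0.4974 0.2198 0.004 ]
6 259 359 289 330 [0.3961 0.2234 0.004 ] [0.4964 0.2181 0.004 ]
0.1 [0.4539 0.1692 0.1   ] [0.4464 0.0231 0.1   ]
0.11 [0.4539 0.1675 0.11  ] [0.4465 0.0255 0.11  ]
0.12 [0.4538 0.1659 0.12  ] [0.4467 0.028  0.12  ]
0.13 [0.4538 0.1642 0.13  ] [0.4468 0.0304 0.13  ]
0.14 [0.4537 0.1625 0.14  ] [0.447  0.0329 0.14  ]
```

Mouth centre is about (0.446, 0.2195), with the fixture yawed about 86.5°. The ring is at x_f ≈ -0.013. I'll feel the bare bench in front of the mouth first to get the rod length.

```bash
cat > chk.py <<'E'
# reads the state only: exit 1 if the z force exceeds the threshold (contact)
import sys; from bench import get_state
s=get_state(); f=s["ft_force"]; print(s["position"].round(4), f.round(1)); sys.exit(1 if f[2]>float(sys.argv[1]) else 0)
E
python3 -m crank '[[0,-0.056,0.165,0,-0.0028],[0,-0.056,0.165,-0.25,-0.0028],[0,-0.056,0.165,-0.485,-0.0028],[0,-0.056,0.165,-0.485,-0.0028],[0,-0.056,0.165,-0.485,-0.0028]]' >/dev/null
K="python3 chk.py 0.7"; $K && python3 -m crank '[[0,0,0,-0.025,0],[0,0,0,-0.025,0]]' >/dev/null && $K && python3 -m crank '[[0,0,0,-0.02,0],[0,0,0,-0.02,0]]' >/dev/null && $K && python3 -m crank '[[0,0,0,-0.01,0]]' >/dev/null && $K && python3 -m crank '[[0,0,0,-0.01,0]]' >/dev/null && $K && python3 -m crank '[[0,0,0,-0.01,0]]' >/dev/null && $K && python3 -m crank '[[0,0,0,-0.01,0]]' >/dev/null && $K && python3 -m crank '[[0,0,0,-0.01,0]]' >/dev/null && $K && python3 -m crank '[[0,0,0,-0.01,0]]' >/dev/null && $K
```

```text
[0.4388 0.0618 0.1983] [-0.1  0.8 -1.3]
[0.4381 0.0625 0.1925] [-0.1  0.4 -2.2]
[0.4373 0.0625 0.1874] [-0.7 -0.7 -3.7]
[0.4377 0.0625 0.1857] [-0.3 -1.2 -2.3]
[0.4375 0.0625 0.1835] [-0.4 -0.2 -3.2]
[0.4375 0.0625 0.1814] [-0.2 -0.2 -3. ]
[0.4375 0.0625 0.1794] [ 0.6  0.2 -2.1]
[0.4375 0.0625 0.1774] [-0.1 -0.7 -1.9]
[0.4375 0.0625 0.1754] [-0.8  0.4 -2. ]
```

```bash
K="python3 chk.py 0.7"; C="python3 -m crank"
$C '[[0,0,0,-0.01,0]]' >/dev/null && $K && $C '[[0,0,0,-0.01,0]]' >/dev/null && $K && $C '[[0,0,0,-0.01,0]]' >/dev/null && $K && $C '[[0,0,0,-0.01,0]]' >/dev/null && $K && $C '[[0,0,0,-0.01,0]]' >/dev/null && $K && $C '[[0,0,0,-0.01,0]]' >/dev/null && $K && $C '[[0,0,0,-0.01,0]]' >/dev/null && $K && $C '[[0,0,0,-0.01,0]]' >/dev/null && $K && $C '[[0,0,0,-0.01,0]]' >/dev/null && $K && $C '[[0,0,0,-0.01,0]]' >/dev/null && $K && $C '[[0,0,0,-0.01,0]]' >/dev/null && $K && $C '[[0,0,0,-0.01,0]]' >/dev/null && $K && $C '[[0,0,0,-0.01,0]]' >/dev/null && $K && $C '[[0,0,0,-0.01,0]]' >/dev/null && $K
```

```text
[0.4375 0.0625 0.1735] [-0.  -0.8 -2.8]
[0.4375 0.0625 0.1714] [ 0.  -1.2 -2.6]
[0.4375 0.0625 0.1694] [ 0.8  0.  -2.9]
[0.4375 0.0625 0.1675] [ 0.1 -0.1 -3.2]
[0.4375 0.0625 0.1655] [ 0.2  0.3 -2.5]
[0.4375 0.0625 0.1634] [-0.5 -0.5 -3.3]
[0.4375 0.0625 0.1615] [-0.   0.2 -2.5]
[0.4379 0.0621 0.1601] [-1.  -3.3  6.5]
```

Contact at TCP z ≈ 0.161, so the tip is about 178 mm below the handle centre. I'll raise it and check that the rod hasn't slipped in the grip, by comparing the foot's tip pixel with before.

```bash
python3 -m crank '[[0,0,0,0.15,0],[0,0,0,0.15,0],[0,0,0,0.15,0]]'
python3 - <<'E'
from h import *
import pickle
im=get_image("wrist")[:,:,::-1]; cv2.imwrite("pics/w5.png",im); c=get_calibration("wrist");pickle.dump(c,open("w5.pkl","wb"))
a=cv2.imread("pics/w4.png")
def prof(i):
    g=cv2.cvtColor(i,cv2.COLOR_BGR2GRAY).astype(int); return g
print("tip col profile w4",prof(a)[36:60:2,319],"w5",prof(im)[20:70:2,319])
for r in (70,120,170,200): print(r,prof(a)[r,308:332],prof(im)[r,308:332])
cv2.imwrite("pics/w5c.png",np.hstack([cv2.resize(a[0:330,200:440],(400,550)),cv2.resize(im[0:330,200:440],(400,550))]))
E
```

```text
time: 9.88
position: [0.4371, 0.0625, 0.1888]
tool_rot: [-2.298, -2.142, 0.001]
ft_force: [-0.7, 0.1, -2.8]
grip_width: 0.18
grip_force: 60.0
tip col profile w4 [218 215 213 161  88  90  90  94 107 120 122 120] w5 [163 194 198 199 202 203 201 199 198 195 192 146  85  84  85  88 101 113
 113 114 114 112 114 114 114]
70 [192 192 191 191 189 186 155 101  87 100 115 122 113  97  84  95 152 198
 207 207 206 207 209 210] [187 187 188 190 192 188 157  98  83  94 109 114 105  89  80  71  77 107
 160 199 207 207 206 208]
120 [207 205 206 207 212 212 182 120  91 100 114 117 108  96  87 112 169 178
 129 103 103 121 175 217] [197 195 194 194 192 184 154  99  83  94 106 110 100  90  80  72  74  84
 100 146 182 188 190 191]
170 [209 209 209 209 209 204 172 114  91  98 109 111 104  93  90 102 109  97
  92  92  97 112 137 171] [199 201 201 201 202 198 165 110  85  93 101 104  96  88  79  73  79 104
 154 193 200 203 204 203]
200 [201 199 201 201 202 198 167 112  91  98 105 107 102  94  89 101 107  99
  94  93 109 158 199 206] [198 200 202 203 204 201 169 112  87  92 100 102  96  88  78  70  77 101
 151 188 196 196 195 196]
```

View pics/w5c.png

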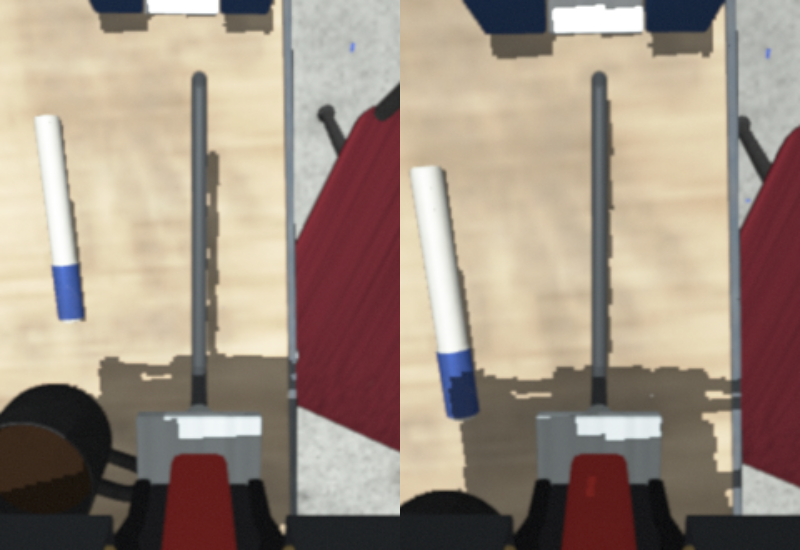

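No slip: the tip is at the same pixel, and it lines up with the middle of the mouth. I'll re-measure the mouth from this closer view.

Run:
```python
from h import *
import pickle
c=pickle.load(open("w5.pkl","rb")); im=cv2.imread("pics/w5.png"); h=cv2.cvtColor(im,cv2.COLOR_BGR2HSV)
w=((h[...,2]>225)&(h[...,1]<30)); b=(h[...,0]>105)&(h[...,0]<130)&(h[...,1]>120)
for u in (262,275,285,300,320,338,352,365,378):
    col=w[:30,u] if 290<u<348 else b[:30,u]; r=np.where(col)[0]; print(u,r.max() if len(r) else None, end=" ")
    if len(r): print(plane(c,u,r.max()+.5,0.0).round(4))
for r in (8,14): print(r,[ (x.min(),x.max()) for x in [np.where(w[r,280:360])[0]+280]])
for z in (.02,.03,.04,.05): print("tip end",z,plane(c,319,42.5,z).round(4))
print(get_state()["position"])
```

```text
262 19 [0.4018 0.2228 0.    ]
275 18 [0.4121 0.2227 0.    ]
285 18 [0.42   0.2222 0.    ]
300 18 [0.4318 0.2213 0.    ]
320 18 [0.4476 0.2202 0.    ]
338 18 [0.4617 0.2192 0.    ]
352 17 [0.4728 0.2192 0.    ]
365 17 [0.483  0.2185 0.    ]
378 17 [0.4932 0.2178 0.    ]
8 [(np.int64(291), np.int64(345))]
14 [(np.int64(292), np.int64(345))]
tip end 0.02 [0.4454 0.1995 0.02  ]
tip end 0.03 [0.4453 0.1978 0.03  ]
tip end 0.04 [0.4452 0.1961 0.04  ]
tip end 0.05 [0.4451 0.1944 0.05  ]
[0.43685498 0.06236695 0.18852179]
```

```bash
python3 -m crank '[[0,0.007,0.13,0,0],[0,0.015,0.27,0,0],[0,0.023,0.4,0,0],[0,0.030,0.53,0,0],[0,0.038,0.655,0,0]]'; python3 -m crank '[[0,0,0,0,0],[0,0,0,0,0]]'
python3 - <<'E'
from h import *
import pickle
im=get_image("top")[:,:,::-1]; cv2.imwrite("pics/t6.png",im); sc=get_image("scene")[:,:,::-1]
w=get_image("wrist")[:,:,::-1]; c=get_calibration("wrist");pickle.dump(c,open("w6.pkl","wb")); cv2.imwrite("pics/w6.png",w)
cv2.imwrite("pics/c6.png",np.hstack([cv2.resize(w[0:330,200:440],(400,550)),np.vstack([cv2.resize(im[160:235,180:280],(400,275),interpolation=cv2.INTER_CUBIC),cv2.resize(sc[135:210,230:330],(400,275),interpolation=cv2.INTER_CUBIC)])]))
E
```

```text
time: 10.55
position: [0.4446, 0.1942, 0.1885]
tool_rot: [-2.298, -2.142, 0.003]
ft_force: [-0.6, -0.2, -1.9]
grip_width: 0.177
grip_force: 60.0
time: 10.8
position: [0.445, 0.1928, 0.189]
tool_rot: [2.298, 2.141, -0.002]
ft_force: [0.8, -0.3, -2.8]
grip_width: 0.179
grip_force: 60.0
```

View pics/c6.png

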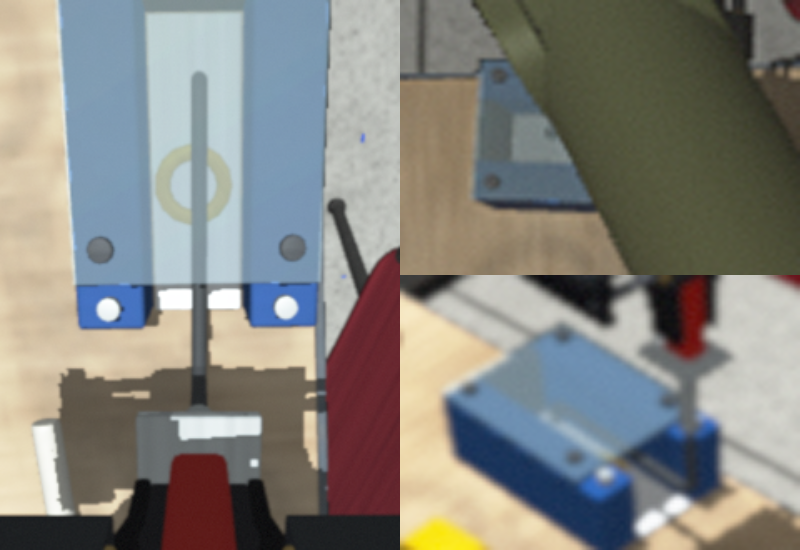

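The ring shows clearly at crop (193.5,184), i.e. px (316,110), with its far edge at crop row 144. The tip is well beyond it at row 72.

Run:
```python
from h import *
import pickle
c=pickle.load(open("w6.pkl","rb")); Q=lambda x,y:(200+x/1.6667-.2,y/1.6667-.2)
m=np.array([.4467,.2203]); d=np.array([.056,.9984]); n=np.array([.9984,-.056])
def F(p,z):
    X=plane(c,*Q(*p),z)[:2]-m; return (np.array([X@d-.075,-X@n])*1000).round(1)
for z in (.011,.014,.017): print(z,"far",F((193.5,144),z),"near",F((193.5,224),z),"left",F((155,184),z),"right",F((232,184),z))
print("tip end",F((199,70),.047),"white front",F((175,309),.0),F((225,308),0), "gap back",F((195,12),.01))
```

```text
0.011 far [4.4 1.6] near [-32.7   2.2] left [-13.6  20.7] right [-14.2 -16.8]
0.014 far [4.2 1.6] near [-32.6   2.2] left [-13.6  20.5] right [-14.2 -16.7]
0.017 far [4.  1.6] near [-32.6   2.2] left [-13.7  20.3] right [-14.3 -16.5]
tip end [30.7 -1.5] white front [-76.5  12.9] [-76.3 -13.6] gap back [61.5 -0.1]
```

Ring at fixture x = -14, y = +2 mm; tip at about x = +27. I'll shift the tip 3 mm sideways, lower it behind the ring and feel for the floor.

```bash
K="python3 chk.py -0.6"; C="python3 -m crank"
$C '[[0,-0.016,0,-0.03,0],[0,-0.016,0,-0.06,0],[0,-0.016,0,-0.08,0],[0,-0.016,0,-0.08,0],[0,-0.016,0,-0.08,0]]' >/dev/null; $K && $C '[[0,0,0,-0.0025,0]]' >/dev/null && $K && $C '[[0,0,0,-0.0025,0]]' >/dev/null && $K && $C '[[0,0,0,-0.0025,0]]' >/dev/null && $K && $C '[[0,0,0,-0.0025,0]]' >/dev/null && $K && $C '[[0,0,0,-0.0025,0]]' >/dev/null && $K && $C '[[0,0,0,-0.0025,0]]' >/dev/null && $K && $C '[[0,0,0,-0.0025,0]]' >/dev/null && $K && $C '[[0,0,0,-0.0025,0]]' >/dev/null && $K && $C '[[0,0,0,-0.0025,0]]' >/dev/null && $K && $C '[[0,0,0,-0.0025,0]]' >/dev/null && $K
```

```text
[0.4421 0.1935 0.1737] [ 0.2  0.  -2.4]
[0.4421 0.1936 0.1733] [-0.  -0.6 -2.3]
[0.442  0.1935 0.1727] [-0.1 -0.4 -2.6]
[0.4419 0.1935 0.1721] [-0.4 -0.6 -3. ]
[0.4419 0.1935 0.1715] [-0.2  0.2 -2.6]
[0.4419 0.1935 0.1711] [ 0.3  0.2 -2.3]
[0.4419 0.1935 0.1706] [ 0.3  0.2 -4. ]
[0.4419 0.1935 0.1701] [-0.   0.2 -3.1]
[0.4419 0.1935 0.1696] [ 0.7 -0.2 -3.3]
[0.4419 0.1935 0.1691] [-0.1 -0.  -1.6]
[0.4419 0.1935 0.1686] [-0.1  0.2 -2.1]
```

```bash
K="python3 chk.py -0.6"; C="python3 -m crank"
$K && $C '[[0,0,0,-0.0025,0]]' >/dev/null && $K && $C '[[0,0,0,-0.0025,0]]' >/dev/null && $K && $C '[[0,0,0,-0.0025,0]]' >/dev/null && $K && $C '[[0,0,0,-0.0025,0]]' >/dev/null && $K && $C '[[0,0,0,-0.0025,0]]' >/dev/null && $K && $C '[[0,0,0,-0.0025,0]]' >/dev/null && $K && $C '[[0,0,0,-0.0025,0]]' >/dev/null && $K && $C '[[0,0,0,-0.0025,0]]' >/dev/null && $K
```

```text
[0.4419 0.1935 0.1686] [-0.1  0.2 -2.1]
[0.4419 0.1935 0.1681] [ 0.6 -0.1 -3. ]
[0.4419 0.1934 0.1675] [ 0.1  0.4 -2.7]
[0.4419 0.1935 0.1671] [-0.6 -0.1 -2.6]
[0.442  0.1935 0.1667] [-0.1 -0.  -0.9]
[0.4421 0.1934 0.1664] [-0.4 -1.4  1.8]
```

Floor felt at TCP z ≈ 0.1667, so it rises only about 2 mm here. I'll lift about 1 mm and draw slowly, following the slope.

```bash
K="python3 chk.py 1.0"; C="python3 -m crank"
$C '[[0,0,0,0.006,0],[0,0,0,0.006,0]]' >/dev/null; $K
$C '[[0,-0.001,-0.025,0,0],[0,-0.003,-0.05,0,0],[0,-0.004,-0.075,-0.001,0],[0,-0.006,-0.1,-0.001,0],[0,-0.007,-0.125,-0.0015,0]]' >/dev/null; $K && $C '[[0,-0.001,-0.025,0,0],[0,-0.003,-0.05,0,0],[0,-0.004,-0.075,-0.001,0],[0,-0.006,-0.1,-0.001,0],[0,-0.007,-0.125,-0.0015,0]]' >/dev/null; $K
python3 - <<'E'
from h import *
import pickle
w=get_image("wrist")[:,:,::-1]; c=get_calibration("wrist");pickle.dump(c,open("w7.pkl","wb")); cv2.imwrite("pics/w7.png",w)
# ring: yellowish in the gap
h=cv2.cvtColor(w,cv2.COLOR_BGR2HSV)
for r in (30,40,45,50,55,60,65,70,80,90,100,110,120,130,140): print(r,h[r,298:340:3].tolist()[0:14:2])
E
```

```text
[0.4419 0.1936 0.1672] [ 0.1  0.3 -2.1]
[0.4405 0.1682 0.167 ] [-0.3  0.9 -2.8]
[0.4391 0.1432 0.1667] [-0.4  0.4 -1.9]
30 [[95, 23, 213], [96, 24, 214], [95, 24, 214], [95, 26, 213], [95, 26, 215], [97, 27, 215], [97, 27, 215]]
40 [[90, 23, 214], [96, 24, 215], [96, 25, 215], [95, 23, 213], [95, 26, 215], [95, 26, 215], [95, 27, 217]]
45 [[90, 23, 215], [93, 24, 215], [95, 24, 216], [98, 31, 162], [95, 36, 158], [95, 26, 215], [95, 26, 216]]
50 [[89, 24, 214], [92, 23, 215], [93, 24, 215], [95, 30, 153], [96, 33, 155], [94, 25, 214], [97, 27, 218]]
55 [[90, 23, 215], [92, 24, 216], [92, 24, 216], [98, 33, 156], [96, 33, 154], [92, 22, 210], [95, 26, 217]]
60 [[92, 24, 215], [81, 20, 207], [34, 39, 195], [93, 31, 157], [98, 31, 156], [34, 38, 195], [48, 22, 195]]
65 [[88, 23, 213], [34, 41, 198], [36, 36, 191], [93, 32, 157], [95, 31, 155], [34, 32, 186], [36, 35, 192]]
70 [[44, 25, 194], [36, 39, 195], [67, 17, 194], [93, 33, 156], [93, 31, 156], [93, 23, 213], [34, 33, 187]]
80 [[38, 37, 194], [42, 27, 191], [92, 23, 218], [93, 33, 156], [95, 31, 156], [92, 24, 217], [85, 21, 208]]
90 [[37, 35, 190], [36, 39, 195], [93, 24, 219], [93, 31, 156], [95, 32, 157], [93, 24, 219], [42, 30, 194]]
100 [[100, 11, 140], [22, 123, 114], [22, 124, 123], [108, 28, 46], [100, 16, 47], [22, 126, 128], [22, 123, 116]]
110 [[100, 11, 141], [102, 9, 138], [100, 11, 140], [101, 23, 89], [101, 23, 87], [96, 9, 142], [96, 9, 143]]
120 [[0, 0, 255], [0, 0, 255], [0, 0, 255], [105, 23, 88], [103, 22, 83], [0, 0, 255], [0, 0, 255]]
130 [[18, 58, 180], [19, 57, 221], [20, 55, 221], [107, 25, 90], [103, 27, 86], [19, 54, 224], [19, 54, 224]]
140 [[19, 57, 222], [19, 57, 223], [19, 55, 224], [103, 19, 92], [100, 27, 86], [19, 53, 223], [20, 52, 225]]
```

The ring is following the tip. Drawing on.

```bash
K="python3 chk.py 1.0"; C="python3 -m crank"
$C '[[0,-0.001,-0.025,0,0],[0,-0.003,-0.05,0,0],[0,-0.004,-0.075,-0.001,0],[0,-0.006,-0.1,-0.001,0],[0,-0.007,-0.125,-0.0015,0]]' >/dev/null; $K && $C '[[0,-0.001,-0.025,0,0],[0,-0.003,-0.05,0,0],[0,-0.004,-0.075,-0.001,0],[0,-0.006,-0.1,-0.0015,0],[0,-0.007,-0.125,-0.0025,0]]' >/dev/null; $K
python3 - <<'E'
from h import *
import pickle
w=get_image("wrist")[:,:,::-1]; c=get_calibration("wrist");pickle.dump(c,open("w8.pkl","wb")); cv2.imwrite("pics/w8.png",w)
h=cv2.cvtColor(w,cv2.COLOR_BGR2HSV); m=((h[...,0]>18)&(h[...,0]<30)&(h[...,1]>95)).astype(np.uint8); m[:, :260]=0;m[:,390:]=0;m[200:]=0
n,l,s,ce=cv2.connectedComponentsWithStats(m)
for i in range(1,n):
    if s[i,4]>30: print(s[i],ce[i])
ys,xs=np.where(m); print(xs.min(),xs.max(),ys.min(),ys.max())
print(plane(c,(xs.min()+xs.max())/2,(ys.min()+ys.max())/2,.007))
E
```

```text
[0.4377 0.1181 0.1664] [ 0.1 -0.2 -2.2]
[0.4362 0.093  0.1658] [ 0.8  0.8 -2.6]
[297  57  18  50 507] [305.40433925  81.37475345]
[324  56  23  52 605] [335.          81.27768595]
297 346 56 107
[0.44491635 0.20076323 0.007     ]
```

Ring centre is now at x_f ≈ -0.0945, at the lip. I'll push a little further, then lower past the plate edge.

```bash
K="python3 chk.py 1.0"; C="python3 -m crank"
$C '[[0,-0.001,-0.02,0,0],[0,-0.002,-0.04,0,0],[0,-0.004,-0.06,0,0],[0,-0.004,-0.065,0,0],[0,-0.004,-0.065,0,0]]' >/dev/null; $K
python3 - <<'E'
from h import *
w=get_image("wrist")[:,:,::-1]; c=get_calibration("wrist"); cv2.imwrite("pics/w9.png",w)
h=cv2.cvtColor(w,cv2.COLOR_BGR2HSV); m=((h[...,0]>18)&(h[...,0]<30)&(h[...,1]>95)).astype(np.uint8); m[:, :260]=0;m[:,390:]=0;m[200:]=0
ys,xs=np.where(m); print(xs.min(),xs.max(),ys.min(),ys.max())
print(plane(c,(xs.min()+xs.max())/2,(ys.min()+ys.max())/2,.007))
cv2.imwrite("pics/w9c.png",cv2.resize(w[0:200,240:400],(640,800))[:600])
E
```

```text
[0.4356 0.0804 0.166 ] [ 0.1 -0.4 -2.1]
297 345 55 106
[0.44389795 0.18984302 0.007     ]
```

View pics/w9c.png

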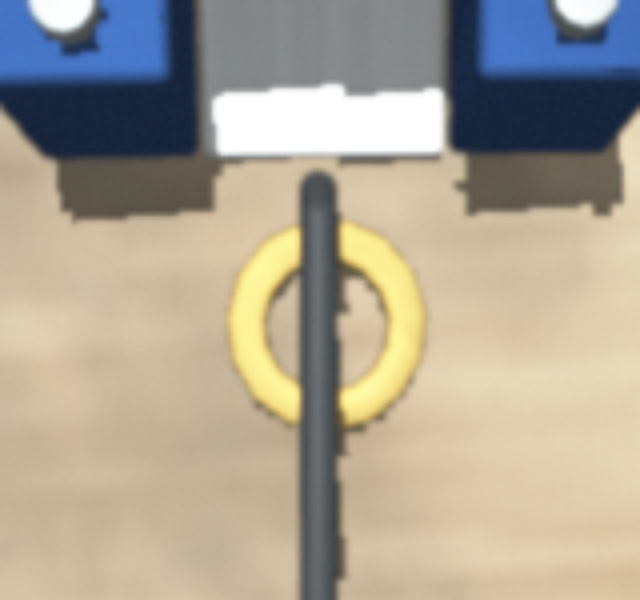

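The ring lies flat on the bench at x_f ≈ -0.105, with the tip behind it and clear of the plate. I'll push 10 mm more for margin, then back off, lift and return.

```bash
K="python3 chk.py 1.0"; C="python3 -m crank"
$C '[[0,0,0,-0.006,0],[0,-0.001,-0.02,-0.006,0],[0,-0.002,-0.04,-0.006,0],[0,-0.003,-0.05,-0.006,0],[0,-0.003,-0.05,-0.006,0]]' >/dev/null; $K
$C '[[0,0,0.008,0,0],[0,0,0.01,0.05,0],[0,0,0.01,0.3,0],[0,0,0.01,0.6,0],[0,0,0.01,0.6,0]]'
python3 - <<'E'
from h import *
w=get_image("wrist")[:,:,::-1]; c=get_calibration("wrist"); cv2.imwrite("pics/w10.png",w)
h=cv2.cvtColor(w,cv2.COLOR_BGR2HSV); m=((h[...,0]>18)&(h[...,0]<30)&(h[...,1]>95)).astype(np.uint8); m[:, :270]=0;m[:,370:]=0;m[200:]=0
ys,xs=np.where(m); print(xs.min(),xs.max(),ys.min(),ys.max(),plane(c,(xs.min()+xs.max())/2,(ys.min()+ys.max())/2,.007))
print(get_state()["position"],get_state()["tool_rot"])
E
```

```text
[0.4349 0.0701 0.1647] [ 0.6 -0.2 -2.1]
time: 18.23
position: [0.4378, 0.0732, 0.2902]
tool_rot: [2.296, 2.139, 0.015]
ft_force: [-0.2, -0.0, -3.6]
grip_width: 0.183
grip_force: 60.0
299 333 80 116 [0.44075288 0.17701048 0.007     ]
[0.43623138 0.07287074 0.28717089] [2.29689749 2.14070995 0.00760088]
```

```bash
C="python3 -m crank"
$C '[[0,0.1,-0.25,0,0],[0,0.19,-0.5,0,0.0028],[0,0.19,-0.75,0,0.0028],[0,0.19,-1,0,0.0028],[0,0.19,-1,0,0.0028]]' >/dev/null
$C '[[0,0,-0.15,0,0],[0,0,-0.15,0,0],[0,0,-0.15,0,0],[0,0,-0.15,0,0]]' >/dev/null
python3 -c "
from bench import *;s=get_state();print(s['time'],s['position'],s['tool_rot'])"
```

```text
19.4 [ 0.47292293 -0.15605205  0.28418121] [-2.27649763e+00 -2.16371550e+00  4.68305518e-04]
```

```bash
C="python3 -m crank"
$C '[[0,0.011,0,0,0],[0,0.011,0,-0.2,0],[0,0.011,0,-0.4,0],[0,0.011,0,-0.413,0],[0,0.011,0,-0.413,0]]' >/dev/null
$C '[[0,0,0,0,0]]' >/dev/null
python3 - <<'E'
from h import *
s=get_state();print(s['time'],s['position'],s['ft_force'])
E
```

```text
20.15 [ 0.47641596 -0.15776833  0.20391358] [ 0.19136888  0.00287554 -2.03417899]
```

```bash
C="python3 -m crank"
$C '[[0,-0.008,-0.05,0,0],[0,-0.012,-0.15,0,0],[0,-0.018,-0.25,0,0],[0,-0.024,-0.334,0,0],[0,-0.024,-0.334,0,0]]'
$C '[[0,0,0,0,0]]' >/dev/null
python3 - <<'E'
from h import *
s=get_state();print(s['time'],s['position'],s['ft_force'],s['tool_rot'])
E
```

```text
time: 20.78
position: [0.4699, -0.2266, 0.2028]
tool_rot: [2.282, 2.157, -0.0]
ft_force: [-1.0, 0.5, -2.1]
grip_width: 0.183
grip_force: 60.0
20.9 [ 0.47054471 -0.22383201  0.20231208] [ 0.11526383 -0.05938859 -2.69142979] [-2.27912982e+00 -2.16219395e+00 -1.07980478e-03]
```

```bash
C="python3 -m crank"
$C '[[0,0.004,-0.003,-0.02,0],[0,0.004,-0.003,-0.05,0],[0,0.004,-0.003,-0.06,0],[0,0.004,-0.003,-0.06,0]]' >/dev/null; python3 chk.py 0; $C '[[0,0,0,-0.008,0],[0,0,0,-0.008,0]]' >/dev/null; python3 chk.py 0
```

```text
[ 0.471  -0.2247  0.1898] [-0.7  1.2 -2.6]
[ 0.4712 -0.225   0.1886] [-0.  -0.2 -2.7]
```

```bash
C="python3 -m crank"
$C '[[0,0,0,-0.0025,0],[0,0,0,-0.0025,0]]' >/dev/null; python3 chk.py -0.5 && $C '[[0,0,0,-0.0025,0],[0,0,0,-0.0025,0]]' >/dev/null && python3 chk.py -0.5
```

```text
[ 0.4713 -0.225   0.1886] [-1.4  1.2  3.5]
```

Collar is seated (contact felt). Next I open and retreat straight up.

```bash
C="python3 -m crank"
$C '[[1,0,0,0,0],[1,0,0,0,0],[1,0,0,0,0],[1,0,0,0,0],[1,0,0,0,0]]' >/dev/null
$C '[[1,0,0,0,0],[1,0,0,0,0],[1,0,0,0,0],[1,0,0,0,0]]'
$C '[[1,0,0,0.15,0],[1,0,0,0.4,0],[1,0,0,0.7,0],[1,0,0,0.7,0]]'
python3 - <<'E'
from h import *
w=get_image("wrist")[:,:,::-1]; t=get_image("top")[:,:,::-1]; s=get_image("scene")[:,:,::-1]
r=lambda i:cv2.resize(i,(400,300),interpolation=cv2.INTER_CUBIC)
cv2.imwrite("pics/fin.png",np.vstack([np.hstack([r(w),r(t[140:290,180:380])]),np.hstack([r(s[135:285,220:420]),r(s[130:310,380:620])])]))
E
```

```text
time: 23.02
position: [0.4711, -0.2249, 0.188]
tool_rot: [2.279, 2.162, 0.0]
ft_force: [0.7, 0.3, 0.3]
grip_width: 0.993
grip_force: 0.0
time: 23.52
position: [0.4732, -0.2262, 0.3326]
tool_rot: [2.275, 2.157, 0.008]
ft_force: [-0.7, 0.7, -1.2]
grip_width: 0.998
grip_force: 0.0
```

View pics/fin.png

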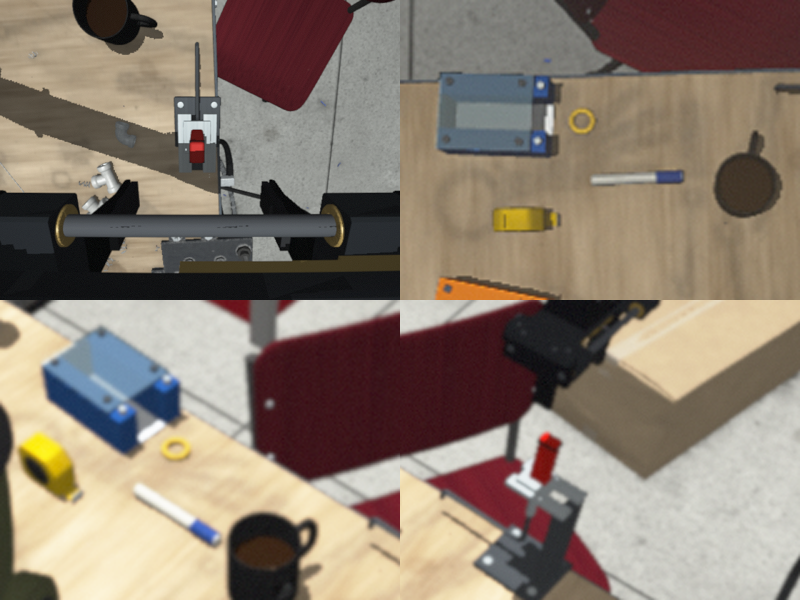

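The ring lies flat clear of the mouth, the rod hangs upright in its stand, the bystanders are untouched and the gripper is clear.

```bash
python3 -m crank '[[1,0,0,0,0],[1,0,0,0,0]]' >/dev/null; python3 -c "
from bench import *
print(close_job())"
```

```text
the job is handed in; nothing more can be done
None
```

I drew the ring out of the blue fixture and left it flat on the bench about 40 mm in front of the mouth, hung the rod back upright in its stand, and handed the job in at about 24 s; no verdict was returned.

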